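Press down the loaded tofu mould

TASK

Two steel screw presses stand on the table; one has a wooden tofu mould with a lid under its plate, the other is empty. Turn the T-handle of the loaded press clockwise (seen from above), about half a turn, until the plate is down on the mould's lid and the bar lines up with the crossbeam again; it is easiest to bring it round by one end, then by the other. Leave the empty press's handle as it is.

Things in the scene. Friction and masses are not known exactly. Their poses are not given: they have to be found in the camera images.
- press_screw (a joint): Screw of the loaded press, rad, grows as the T-handle turns clockwise from above. 0: plate 12 mm above the lid, bar along the crossbeam. Starts at 0 to 0.5. 3.14: plate on the lid, bar along the crossbeam again. Hard stop at 3.4. Turning lowers plate and T-handle together, 24 mm per full turn. Takes about 0.2 N m; stays where it is left.
- press_bar (a point): Middle of the loaded press's T-handle bar, on the vertical screw axis, about 215 mm above the table. z points up. The bar is a level steel rod 14 mm thick along this point's y axis, both halves alike, with 21 mm balls at its ends, centred 77 mm each side of the axis. A hub, 32 mm diameter and 30 mm high, is round its middle. Free rod: 16 to 66 mm off the axis.
- press: The loaded press, fixed to the table: the one with a pale wooden mould box (150 x 150 x 55 mm) under its plate. Origin: centre of its underside, below the screw. Steel base 170 x 220 mm, two posts 95 mm each side along its y axis, tops 165 mm above the table; crossbeam between them along y, 42 mm wide, 220 mm long, top at 155 mm.
- idle_end (a point): Centre of the ball at one end of the T-handle on the other press, which is the same but has no mould. About 215 mm above the table. Its y axis points along the bar away from that press's screw axis, which is 77 mm behind it. To be left alone.

How it is judged:
By the outcome, as a careful person would: the job done as asked, in the order asked, and still so for the second after the job is handed in, with the robot touching nothing.
It also fails if it takes over 54 s, if anything falls off the work surface, if the arm or the gripper's body presses on something with over 40 N, if the wrist force passes 120 N, or if a joint passes its speed limit or range.

ROBOT

A 6-joint arm with a two-finger parallel gripper is mounted at the origin on the work surface. World frame = base frame: x ahead of the robot, y to its left, z up, the work surface at z = 0. Lengths are in m, angles in rad, forces in N, time in s.
With the tool pointing down it reaches from about 0.375 to 0.925 m from the base axis. Payload 5.7 kg.
Tool frame: the origin (TCP) lies midway between the tips of the shut fingers; the grasp point (between the pads) lies 19 mm behind it (grasp_offset is the distance from the TCP to the grasp point, in m); z points along the fingers, y is the direction in which the jaws open and shut (so a half turn about z gives the same grasp; the last joint's range is limited). The gripper opens to 85 mm and grips with 20 to 120 N. Pads are 22 mm wide; open, the fingers measure 114 mm over their backs; the gripper's body (76 mm by 85 mm) begins 54 mm behind the grasp point. The pads swing forward as they close: fully open they stand 13 mm farther back than shut.
Start: joints at [1.133, 0.359, 1.51, -0, 1.272, -0.115], TCP at [0.19, 0.569, 0.231] pointing down, gripper open.
Joint ranges: [-2.97, 2.97], [-1.01, 2.36], [0.21, 2.38], [-0.96, 4.11], [0.2, 2.71], [-2.98, 2.98]. Speed limits (rad/s): [2.39, 2.39, 3.14, 3.14, 3.14, 3.14].

INTERFACE

Orientations are given as a rotation vector (axis times angle).
In Python, from workcell import state, snapshot, camera_model, job_done, grasp_offset gives the robot as it stands.
- The arm moves only by the shell command python3 -m crank 'ROWS' [FORCE]. ROWS is JSON, one flat list of numbers, 5 for each row, row after row: the opening, from 0 (shut) to 1 (fully open), then the shift along the tool's x, y, z in cm, then the turn about the tool's z in rad. A call has 1 to 20 rows; each row is the pose to reach, as a shift and turn from the pose commanded when the call began, along the tool's axes at that moment; what a row does not reach only later rows make up. A row lasts 1/10 s, in which the tool goes at most 50 mm and 8.59 degrees, less where a joint would pass 70% of its speed; a pose out of reach is approached as far as the arm can. A call with a gripper value outside its range is refused whole. The fingers move at their own pace and stop on an object; FORCE is the grip in N (left out, the last holds). Time passes only in rows, so rows that repeat a pose let the fingers close. It gives the time, the measured TCP pose, the force and the opening at its end, in the units of the state.
- state(): the state, without advancing time (a new reading comes with each control period).
- snapshot(name): name is "scene" or "top" or "wrist"; returns the picture (480x640x3 uint8, red, green, blue); there is no depth.
- camera_model(name): a dict with "fx", "fy", "cx", "cy" (pixels), "pose" (4x4, takes a point from camera to world coordinates). Camera axes: x right, y up, looking along -z (the intrinsics and any distortion apply to the point x, -y, -z); pixel columns grow to the right and rows downward; lengths in m; the calibration is good to about 2 mm. A picture is of the moment at which its call begins: read the wrist's pose just before it. camera_model takes no time and is no camera call; for the wrist camera it gives the pose at the moment of the call.
- job_done(): hands the job in, once; it reports no verdict.
The state is a dict: "clock": time; "q": joint angles; "qvel": joint speeds; "joint_torque": joint torques, N m; "ee_pos": TCP position; "tool_rot": TCP orientation; "ft_force": force on the tool from outside, world axes, zero at the start; "wrist_torque": the same for the moment, N m; "grip_width": opening from 0.0 (shut) to 1.0 (fully open).
Only numpy, scipy, OpenCV 4.12 (cv2) and the standard library are available. Lean on these libraries where they do the work, as an engineer would, in place of code of your own. Each camera call takes 0.05 s, during which the arm holds its last target.

## Working session

There is one attempt and no reset: what is moved stays moved. The work goes in short steps, Python scripts to look and compute and a shell command to move; the robot and the scene stay as the last step left them, time stands still between calls to the robot, and variables do not carry over. Pictures are saved under pics/ and viewed, and the job is handed in when it is done.

```bash
mkdir -p pics; ls
python3 - <<'E'
from workcell import *
import cv2,numpy as np
np.set_printoptions(precision=4,suppress=True)
print(state(),grasp_offset)
for n in("scene","top"):
    m=camera_model(n);print(n,m)
    cv2.imwrite(f"pics/{n}0.png",snapshot(n)[:,:,::-1])
E
```

```text
pics
{'clock': 0.0, 'q': array([ 1.1329,  0.3595,  1.5115, -0.    ,  1.2725, -0.1151]), 'qvel': array([ 0.0009,  0.0007, -0.0004,  0.0006, -0.0016,  0.0015]), 'joint_torque': array([  0.0003, -52.7601, -27.8623,  -0.0004,   0.0129,  -0.    ]), 'ee_pos': array([0.1901, 0.5684, 0.2304]), 'tool_rot': array([-0.5048, -3.1003,  0.0029]), 'ft_force': array([ 0.686 , -0.1055,  0.0777]), 'wrist_torque': array([ 0.0008,  0.0231, -0.0007]), 'grip_width': 0.997579806418771} 0.0187
scene {'fx': 569.1751465914529, 'fy': 569.1751465914529, 'cx': 315.3398118427991, 'cy': 243.431906065408, 'pose': array([[-0.5782, -0.6222,  0.5278,  1.019 ],
       [ 0.8159, -0.4345,  0.3815,  0.3768],
       [-0.008 ,  0.6512,  0.7589,  0.8589],
       [ 0.    ,  0.    ,  0.    ,  1.    ]])}
top {'fx': 614.5084773386665, 'fy': 614.5084773386665, 'cx': 317.78522702220715, 'cy': 246.44428488683934, 'pose': array([[ 0.0649,  0.9774, -0.2011,  0.3262],
       [-0.9979,  0.0625, -0.0182,  0.0259],
       [-0.0052,  0.2018,  0.9794,  1.0965],
       [ 0.    ,  0.    ,  0.    ,  1.    ]])}
```

View pics/scene0.png

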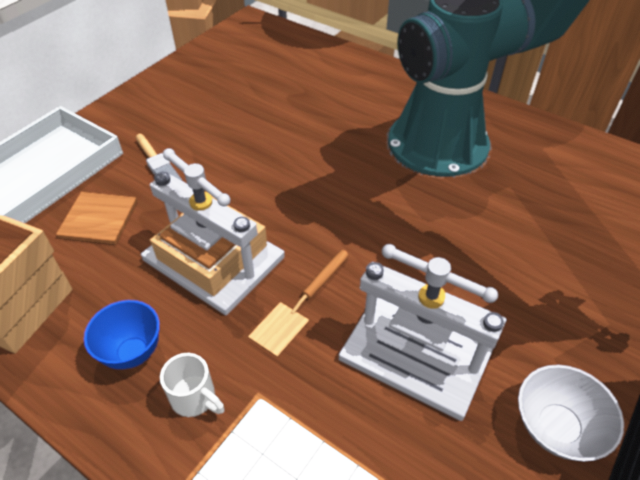

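View pics/top0.png

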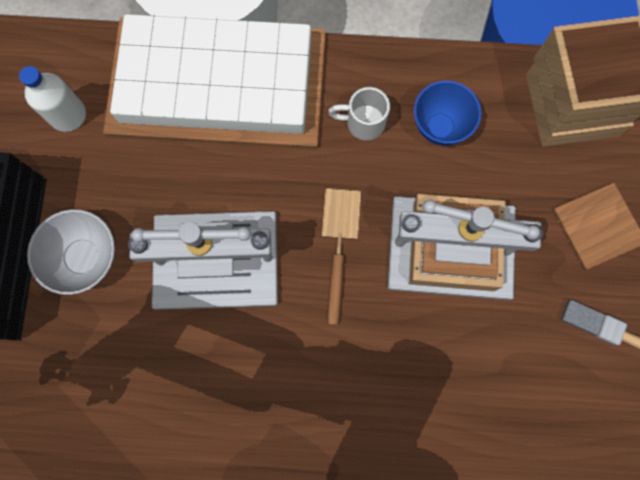

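The top view shows the loaded press on the right, with its hub at about (483,217) and balls at (430,207) and (534,232). In the scene view its hub is at about (195,175) and its balls at (169,155) and (224,200). The empty press is at top (190,235). I'll zoom in to refine these.

Run:
```python
import cv2,numpy as np
a=cv2.imread("pics/top0.png")[180:310,380:560]; b=cv2.imread("pics/scene0.png")[130:320,130:300]
cv2.imwrite("pics/tz.png",cv2.resize(a,None,fx=4,fy=4,interpolation=cv2.INTER_CUBIC))
cv2.imwrite("pics/sz.png",cv2.resize(b,None,fx=3,fy=3,interpolation=cv2.INTER_CUBIC))
```

```text
(no output)
```

View pics/tz.png

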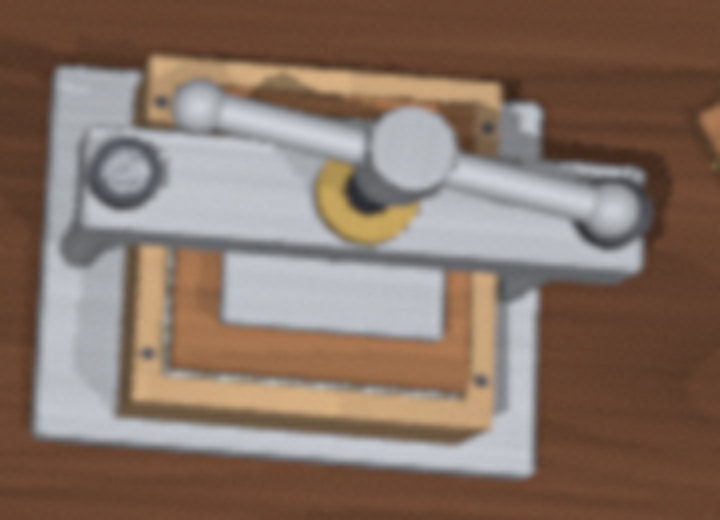

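View pics/sz.png

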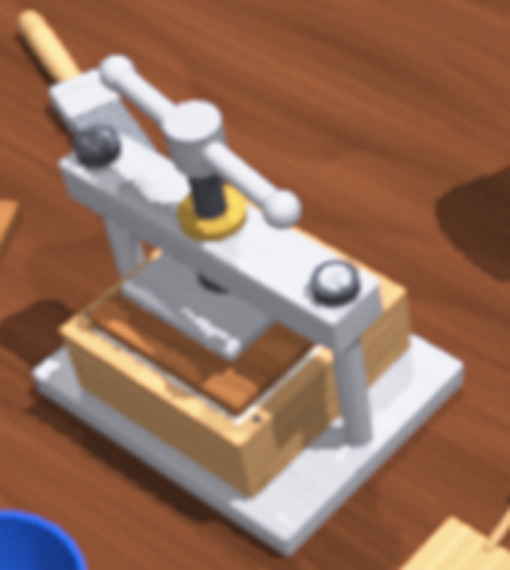

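```bash
cat > h.py <<'E'
from workcell import *
import numpy as np,cv2
np.set_printoptions(precision=4,suppress=True)
def ray(m,p):
    d=np.array([(p[0]-m['cx'])/m['fx'],-(p[1]-m['cy'])/m['fy'],-1.]);P=m['pose'];return P[:3,3],P[:3,:3]@d
def onz(m,p,z):
    o,d=ray(m,p);return o+d*(z-o[2])/d[2]
def tri(a,b):
    A=0;B=0;R=[]
    for o,d in(a,b):
        d=d/np.linalg.norm(d);M=np.eye(3)-np.outer(d,d);A=A+M;B=B+M@o;R.append((o,d))
    X=np.linalg.solve(A,B);return X,max(np.linalg.norm(np.cross(X-o,d)) for o,d in R)
E
python3 - <<'E'
from h import *
T=camera_model('top');S=camera_model('scene');print({k for k in T})
t=lambda x,y:(380+x/4-.4,180+y/4-.4)
s=lambda x,y:(130+x/3-.3,130+y/3-.3)
r={}
for n,a,b,z in[('A',(199,106),(284,207),.215),('B',(611,209),(117,73),.215),('hub',(412,148),(194,123),.23),('postA',(124,172),(335,281),.165),('postB',(612,211),(97,144),.165)]:
    X,e=tri(ray(T,t(*a)),ray(S,s(*b)))
    r[n]=onz(T,t(*a),z),onz(S,s(*b),z)
    print(n,X,e,*r[n])
E
```

```text
{'cx', 'pose', 'fy', 'fx', 'cy'}
A [ 0.5786 -0.1191  0.2167] 0.0004962515630150008 [ 0.5788 -0.119   0.215 ] [ 0.5776 -0.1209  0.215 ]
B [ 0.5498 -0.2718  0.2147] 0.0008153178520506264 [ 0.5492 -0.271   0.215 ] [ 0.5502 -0.2724  0.215 ]
hub [ 0.5647 -0.1952  0.2269] 0.0003891042462627621 [ 0.5636 -0.1941  0.23  ] [ 0.567  -0.1928  0.23  ]
postA [ 0.5668 -0.1007  0.1593] 0.0012644370194711835 [ 0.5646 -0.0988  0.165 ] [ 0.5709 -0.098   0.165 ]
postB [ 0.5631 -0.2909  0.1593] 0.0009017006458262559 [ 0.5611 -0.2882  0.165 ] [ 0.567  -0.2865  0.165 ]
```

```bash
cat >> h.py <<'E'
from scipy.spatial.transform import Rotation as R
C=np.array([.5645,-.1954])
def to(pos,psi):
    s=state();M=R.from_rotvec(s['tool_rot']).as_matrix()
    d=M.T@(np.array(pos)-s['ee_pos'])*100
    cur=np.arctan2(M[1,1],M[0,1])
    return d,cur-psi
def rod(deg,r=.042): # deg = direction of end A
    a=np.radians(deg);return C+r*np.array([np.cos(a),np.sin(a)])
E
python3 - <<'E'
from h import *
print(to([*rod(79.3),.30],np.radians(-10.7)))
E
```

```text
(array([-59.1707, -56.4099,  -6.8672]), np.float64(1.4347011299157253))
```

```bash
python3 -m crank '[1,0,0,-4,0, 1,-2,-2,-6.9,0.1, 1,-59.2,-56.4,-6.9,1.435, 1,-59.2,-56.4,-6.9,1.435, 1,-59.2,-56.4,-6.9,1.435, 1,-59.2,-56.4,-6.9,1.435, 1,-59.2,-56.4,-6.9,1.435, 1,-59.2,-56.4,-6.9,1.435, 1,-59.2,-56.4,-6.9,1.435, 1,-59.2,-56.4,-6.9,1.435, 1,-59.2,-56.4,-6.9,1.435, 1,-59.2,-56.4,-6.9,1.435, 1,-59.2,-56.4,-6.9,1.435, 1,-59.2,-56.4,-6.9,1.435, 1,-59.2,-56.4,-6.9,1.435, 1,-59.2,-56.4,-6.9,1.435, 1,-59.2,-56.4,-6.9,1.435, 1,-59.2,-56.4,-6.9,1.435, 1,-59.2,-56.4,-6.9,1.435, 1,-59.2,-56.4,-6.9,1.435]' 25
python3 - <<'E'
from h import *
print(state()['q'],to([*rod(79.3),.30],np.radians(-10.7)))
E
```

```text
clock: 2.1
ee_pos: [0.5725, -0.1542, 0.2994]
tool_rot: [-2.419, -2.001, 0.001]
ft_force: [-0.5, 0.2, -0.7]
grip_width: 1.001
[-0.3797  0.2972  1.4309  0.0003  1.4155 -0.191 ] (array([ 0.0021, -0.0218, -0.0607]), np.float64(-0.0020049388318096883))
```

Run:
```python
from h import *
m=camera_model('wrist');im=snapshot('wrist')[:,:,::-1].copy()
for d in(0,):
  for p,z in[((*rod(79.3,.077),.215),0),((*rod(79.3,-.077),.215),0),((*C,.23),0)]:
    X=m['pose'][:3,:3].T@(np.array(p)-m['pose'][:3,3])
    u=m['cx']+m['fx']*X[0]/-X[2];v=m['cy']-m['fy']*X[1]/-X[2];print(u,v)
    if abs(u)<2000: cv2.drawMarker(im,(int(u),int(v)),(0,0,255),1,10)
cv2.imwrite('pics/w1.png',im)
```

```text
309.47809878329576 178.13413100159636
309.88624650368484 421.97615438909895
309.7004247034052 321.6228816952417
```

View pics/w1.png

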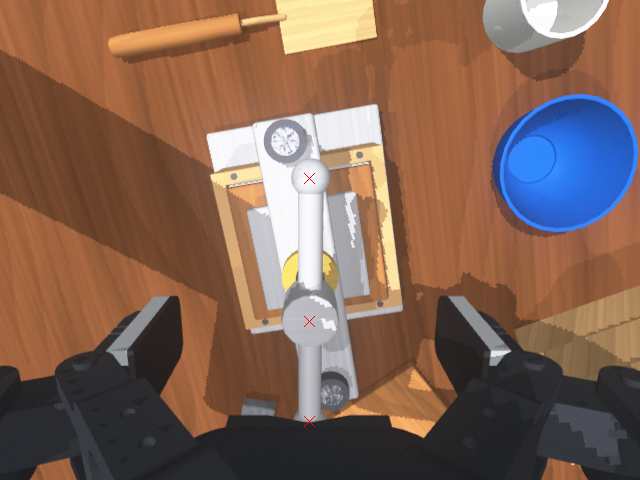

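The wrist view matches the estimate: the predicted marks fall on the ball (309,178) and the hub (310,321), and the rod is centred between the jaws. Next I descend and close.

```bash
python3 -m crank '[1,0,0,3,0, 1,0,0,6,0, 1,0,0,8.5,0, 1,0,0,10.2,0, 1,0,0,10.2,0, 0,0,0,10.2,0, 0,0,0,10.2,0, 0,0,0,10.2,0, 0,0,0,10.2,0, 0,0,0,10.2,0, 0,0,0,10.2,0, 0,0,0,10.2,0, 0,0,0,10.2,0]' 25
python3 - <<'E'
from h import *
s=state();print(s['grip_width'],s['ft_force'],s['wrist_torque'])
M=R.from_rotvec(s['tool_rot']).as_matrix()
# orbit rows: total 2.97
psi=np.arctan2(M[1,1],M[0,1]);print(np.degrees(psi))
p0=s['ee_pos'];rel=p0[:2]-C
for k in range(1,31):
    t=.1*k; c,q=np.cos(-t),np.sin(-t)
    new=np.array([*(C+np.array([[c,-q],[q,c]])@rel),p0[2]-.024*t/2/np.pi])
    print(k,(M.T@(new-p0)*100).round(2),round(t,2))
E
```

```text
clock: 3.45
ee_pos: [0.5733, -0.1538, 0.199]
tool_rot: [2.418, 2.003, 0.001]
ft_force: [-0.3, 0.1, 5.6]
grip_width: 0.151
0.1510239732878411 [-0.3093  0.096   5.6263] [ 0.1005  0.0204 -0.0235]
-10.721250432657095
1 [-0.03  0.42  0.04] 0.1
2 [-0.1   0.84  0.08] 0.2
3 [-0.22  1.25  0.12] 0.3
4 [-0.37  1.65  0.15] 0.4
5 [-0.57  2.02  0.19] 0.5
6 [-0.8   2.38  0.23] 0.6
7 [-1.06  2.71  0.27] 0.7
8 [-1.36  3.02  0.31] 0.8
9 [-1.68  3.29  0.35] 0.9
10 [-2.03  3.53  0.39] 1.0
11 [-2.41  3.73  0.43] 1.1
12 [-2.8   3.9   0.46] 1.2
13 [-3.2   4.02  0.5 ] 1.3
14 [-3.62  4.11  0.54] 1.4
15 [-4.04  4.15  0.58] 1.5
16 [-4.47  4.15  0.62] 1.6
17 [-4.89  4.1   0.66] 1.7
18 [-5.31  4.02  0.69] 1.8
19 [-5.71  3.89  0.73] 1.9
20 [-6.1   3.73  0.77] 2.0
21 [-6.47  3.52  0.81] 2.1
22 [-6.83  3.28  0.85] 2.2
23 [-7.15  3.01  0.88] 2.3
24 [-7.44  2.7   0.92] 2.4
25 [-7.71  2.37  0.96] 2.5
26 [-7.94  2.01  1.  ] 2.6
27 [-8.13  1.63  1.03] 2.7
28 [-8.28  1.24  1.07] 2.8
29 [-8.4   0.83  1.11] 2.9
30 [-8.47  0.41  1.15] 3.0
```

```bash
python3 -m crank '[0,-0.03,0.42,0.04,0.1, 0,-0.1,0.84,0.08,0.2, 0,-0.22,1.25,0.12,0.3, 0,-0.37,1.65,0.15,0.4, 0,-0.57,2.02,0.19,0.5, 0,-0.8,2.38,0.23,0.6, 0,-1.06,2.71,0.27,0.7, 0,-1.36,3.02,0.31,0.8, 0,-1.36,3.02,0.31,0.8]'
python3 - <<'E'
from h import *
s=state();print(s['ft_force'],s['wrist_torque'],s['q'],s['grip_width'])
cv2.imwrite('pics/t2.png',snapshot('top')[150:330,340:600,::-1].repeat(3,0).repeat(3,1))
cv2.imwrite('pics/w2.png',snapshot('wrist')[:,:,::-1])
E
```

```text
clock: 4.35
ee_pos: [0.6007, -0.1725, 0.1959]
tool_rot: [-3.01, -0.899, -0.002]
ft_force: [0.1, 1.4, 6.4]
grip_width: 0.152
[0.0856 1.4032 6.4392] [ 0.3373  0.0186 -0.1823] [-0.3907  0.4255  1.4965  0.001   1.2187  0.5992] 0.151673149431544
```

View pics/w2.png

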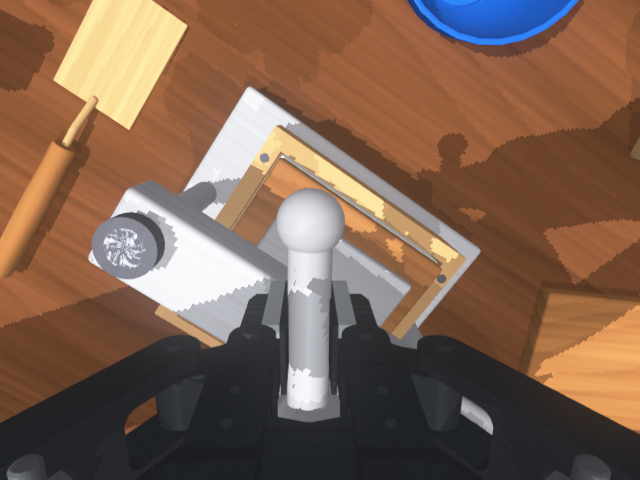

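The wrist view shows the rod held between the pads, with its ball at (310,222), turned 0.8 rad. The rows are rotation-symmetric in the tool frame, so I continue with the same sequence.

```bash
python3 -m crank '[0,-0.03,0.42,0.04,0.1, 0,-0.1,0.84,0.08,0.2, 0,-0.22,1.25,0.12,0.3, 0,-0.37,1.65,0.15,0.4, 0,-0.57,2.02,0.19,0.5, 0,-0.8,2.38,0.23,0.6, 0,-1.06,2.71,0.27,0.7, 0,-1.36,3.02,0.31,0.8, 0,-1.68,3.29,0.35,0.9, 0,-2.03,3.53,0.39,1.0, 0,-2.41,3.73,0.43,1.1, 0,-2.8,3.9,0.46,1.2, 0,-3.2,4.02,0.5,1.3, 0,-3.62,4.11,0.54,1.4, 0,-4.04,4.15,0.58,1.5, 0,-4.47,4.15,0.62,1.6, 0,-4.47,4.15,0.62,1.6]'
python3 - <<'E'
from h import *
s=state();print(s['ft_force'],s['wrist_torque'],s['q'],s['grip_width'])
M=R.from_rotvec(s['tool_rot']).as_matrix()
print(np.degrees(np.arctan2(M[1,1],M[0,1])), s['ee_pos'][:2]-C)
cv2.imwrite('pics/t3.png',cv2.resize(snapshot('top')[150:330,340:600,::-1],None,fx=3,fy=3))
cv2.imwrite('pics/w3.png',snapshot('wrist')[:,:,::-1])
E
```

```text
clock: 6.15
ee_pos: [0.5865, -0.231, 0.1897]
tool_rot: [-2.74, 1.532, -0.002]
ft_force: [2.5, 5.5, 4.3]
grip_width: 0.148
[2.5088 5.4682 4.3326] [ 0.6287 -0.2901 -0.2977] [-0.4863  0.4384  1.4914  0.0026  1.2104  2.1033] 0.14818243979732532
-148.42479820460048 [ 0.022  -0.0356]
```

View pics/w3.png

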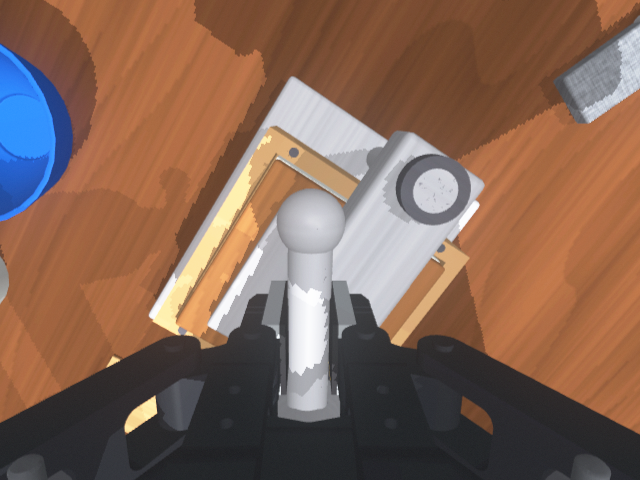

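View pics/t3.png

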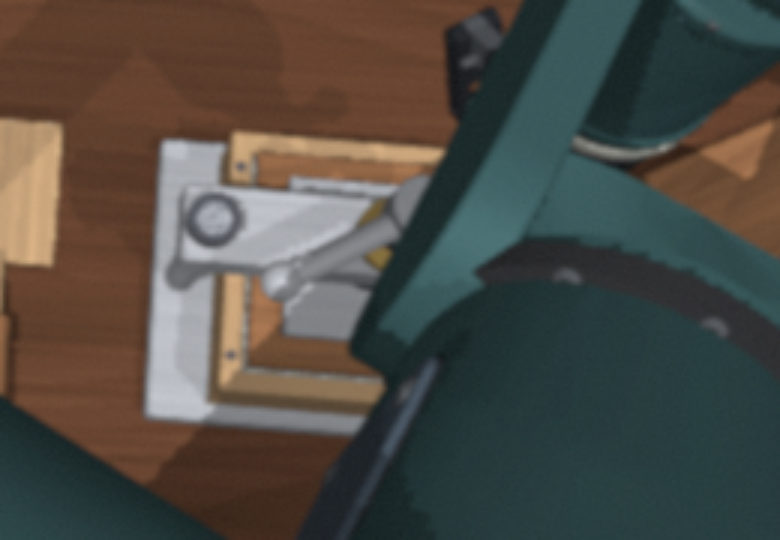

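Both views show the bar held and near 149 deg, with about 0.57 rad left to line up with the crossbeam.

```bash
python3 -m crank '[0,-0.03,0.42,0.04,0.1, 0,-0.1,0.84,0.08,0.2, 0,-0.22,1.25,0.12,0.3, 0,-0.37,1.65,0.15,0.4, 0,-0.57,2.02,0.19,0.5, 0,-0.72,2.28,0.22,0.57, 0,-0.72,2.28,0.22,0.57, 0,-0.72,2.28,0.22,0.57]'
python3 - <<'E'
from h import *
s=state();print(s['ft_force'],s['wrist_torque'],s['q'],s['grip_width'])
M=R.from_rotvec(s['tool_rot']).as_matrix()
print(np.degrees(np.arctan2(M[1,1],M[0,1])), s['ee_pos'][:2]-C)
cv2.imwrite('pics/s4.png',cv2.resize(snapshot('scene')[130:320,130:330,::-1],None,fx=3,fy=3))
cv2.imwrite('pics/w4.png',snapshot('wrist')[:,:,::-1])
E
```

```text
clock: 7.05
ee_pos: [0.5639, -0.2368, 0.1876]
tool_rot: [-2.201, 2.237, -0.002]
ft_force: [3.6, 4.9, 4.8]
grip_width: 0.149
[3.5938 4.9449 4.7909] [ 0.7708 -0.5425 -0.2148] [-0.5122  0.4146  1.5377  0.003   1.1872  2.6444] 0.14915766157454086
179.07684609125516 [-0.0006 -0.0414]
```

View pics/w4.png

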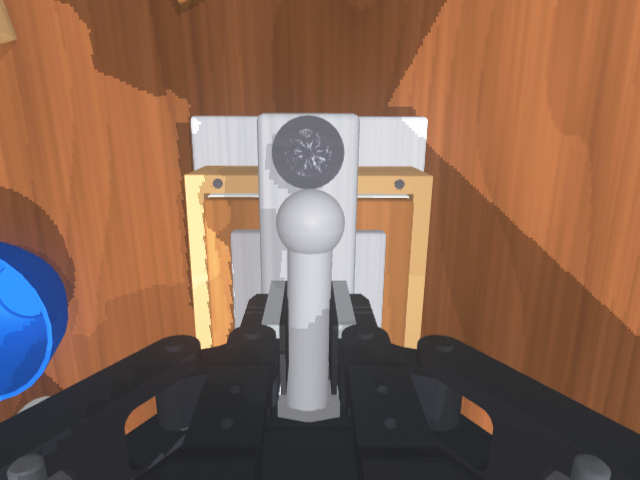

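View pics/s4.png

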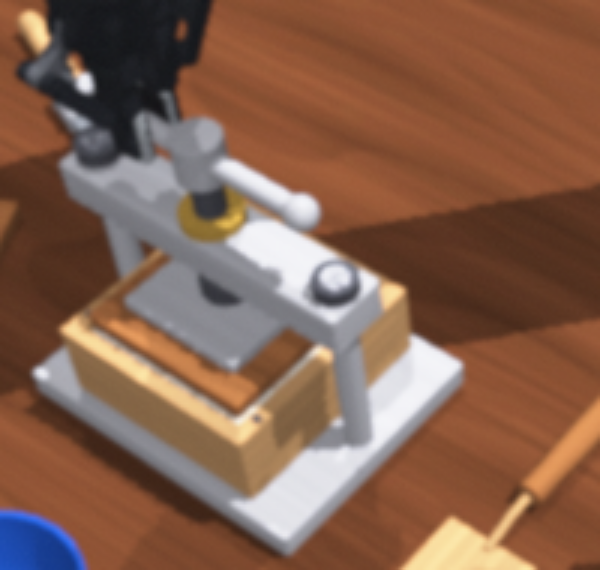

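The wrist view shows the bar parallel to the crossbeam, with its ball at (310,222) in line with the post top at (308,152). I add a slight nudge of 0.03 rad so the plate seats, then release and lift.

```bash
python3 -m crank '[0,0,0.13,0.01,0.03, 0,0,0.13,0.01,0.03, 1,0,0.13,0.01,0.03, 1,0,0.13,0.01,0.03, 1,0,0.13,0.01,0.03, 1,0,0.13,0.01,0.03, 1,0,0.13,0.01,0.03, 1,0,0.13,0.01,0.03, 1,0,0.13,-2,0.03, 1,0,0.13,-5,0.03, 1,0,0.13,-9,0.03, 1,0,0.13,-14,0.03, 1,0,0.13,-14,0.03]'
python3 - <<'E'
from h import *
s=state();print(s['ft_force'],s['grip_width'],s['q'])
M=R.from_rotvec(s['tool_rot']).as_matrix();print(np.degrees(np.arctan2(M[1,1],M[0,1])))
cv2.imwrite('pics/s5.png',cv2.resize(snapshot('scene')[130:320,130:330,::-1],None,fx=3,fy=3))
cv2.imwrite('pics/w5.png',snapshot('wrist')[:,:,::-1])
E
```

```text
clock: 8.45
ee_pos: [0.5645, -0.2397, 0.3347]
tool_rot: [-2.168, 2.269, -0.02]
ft_force: [-0.0, -0.8, -0.1]
grip_width: 0.997
[-0.0104 -0.8338 -0.0837] 0.9973383920336771 [-0.5141  0.299   1.3437 -0.0002  1.4854  2.6729]
177.40255267052308
```

View pics/w5.png

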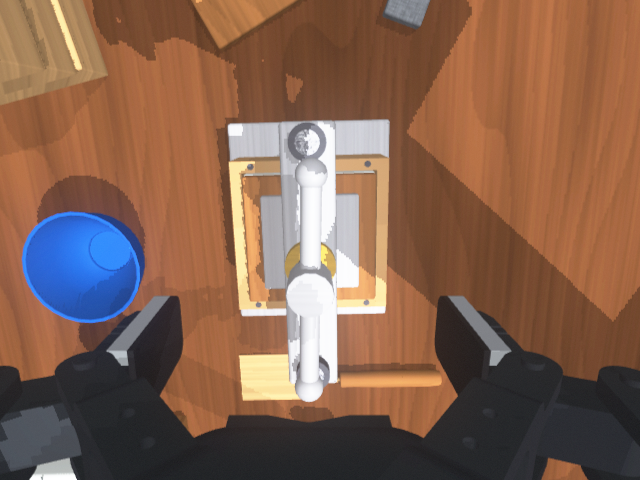

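View pics/s5.png

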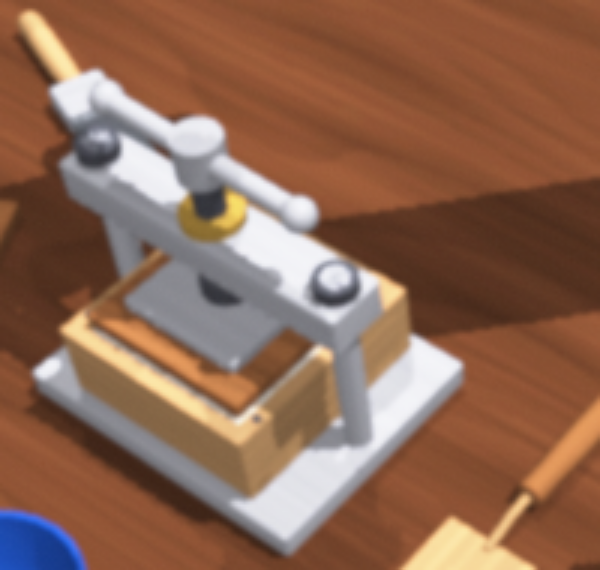

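The wrist view shows the bar running from (311,174) to (309,389) and the post tops at (306,141) and (314,372). The bar is therefore aligned, about 2 degrees past the crossbeam, with the plate down on the lid and the gripper clear.

Run:
```python
from h import *
print(job_done())
```

```text
the job is handed in; nothing more can be done
None
```

I turned the loaded press's handle clockwise by about 3.0 rad, from roughly 0.17 to 3.17 rad, and handed the job in at about 8.6 s. I did it in one continuous grip on one half of the bar rather than switching ends, then released and lifted about 14 cm clear.

- **Bar alignment:** in the last wrist picture the bar lines up with the crossbeam to within about 2 degrees. It is slightly past, from a deliberate 0.03 rad nudge meant to seat the plate.
- **Plate:** in the last scene picture it looks to be down on the lid. The force readings showed no distinct contact, so this rests on the picture and the angle.
- **Forces and clearance:** the wrist force stayed under about 10 N at every reading I took. After release it read about zero, with the gripper fully open.
- **Empty press:** I never approached its handle, but I took no separate final picture of it.

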